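# Line up the suction fan wheel on its studs and lock it

## Robot

A 7-joint arm with a two-finger parallel gripper is mounted at the origin on a cart in front of the work surface, level with it; the furniture and walls round the work are solid. World frame = base frame: x ahead of the robot, y to its left, z up, the work surface at z = 0. Lengths are in m, angles in rad, forces in N, time in s.
With the tool pointing down it reaches from about 0.4 to 0.85 m from the base axis. Payload 10.4 kg.
Tool frame: the origin (TCP) lies between the finger pads; the fingertips stand ahead of it and the grasp point (between the pads) lies 5 mm behind it (manip.tip_extent is the z of the fingertips in the tool frame, in m); z points along the fingers, y is the line along which they close (so a half turn about z gives the same grasp; the last joint's range is limited). The gripper opens to 85 mm and grips with 20 to 120 N. Pads are 22 mm wide; open, the fingers measure 114 mm over their backs; the gripper's body (76 mm by 85 mm) begins 54 mm behind the grasp point. The pads swing forward as they close: fully open they stand 13 mm farther back than shut.
Start: joints at [1.181, 0.332, -0.065, 1.46, 0.022, 1.35, -0.088], TCP at [0.224, -0.583, 0.245] pointing down, gripper open.
Joint ranges: [-2.6, 2.6], [-0.5, 2.12], [-1.47, 1.34], [0.16, 2.42], [-1.27, 4.41], [0.06, 2.06], [-2.6, 2.6]. Speed limits (rad/s): [2.22, 2.22, 2.79, 2.79, 3.14, 3.14, 3.14].

## Interface

Orientations are given as a unit quaternion [x, y, z, w].
In Python, from workcell import status, viewer, manip gives the robot as it stands.
- The arm moves only by the tool play_rows, never from a script. Its argument "plan" is one flat list of numbers, 7 for each row, row after row: the turn, a rotation vector about the tool's x, y, z in degrees, then the shift along the tool's x, y, z in m, then the opening, from 0 (shut) to 1 (fully open). In form: [ax, ay, az, dx, dy, dz, grip, ax, ay, az, dx, dy, dz, grip, ...]. A call has 1 to 20 rows; each row is the pose to reach, as a shift and turn from the pose commanded when the call began, along the tool's axes at that moment; what a row does not reach only later rows make up. A row lasts 1/8 s, in which the tool goes at most 62.5 mm and 10.7 degrees, less where a joint would pass 70% of its speed; a pose out of reach is approached as far as the arm can. A call with a gripper value outside its range is refused whole. The fingers move at their own pace and stop on an object; "squeeze" is the grip in N (left out, the last holds). Time passes only in rows, so rows that repeat a pose let the fingers close. It gives the time, the measured TCP pose, the force, the opening and the grip force at its end, in the units of the state.
- status.get_obs(): the state, without advancing time (a new reading comes with each control period).
- viewer.camera(name): name is "scene" or "top" or "wrist"; returns the picture (400x640x3 uint8, red, green, blue); there is no depth.
- viewer.camera_model(name): a dict with "fx", "fy", "cx", "cy" (pixels), "D" ([k1, k2, p1, p2, k3] as OpenCV has them; the pictures are not rectified), "R" (3x3) and "t" (3): a world point X has camera coordinates R X + t. Camera axes: x right, y down, z forward; pixel columns grow to the right and rows downward; lengths in m; the calibration is good to about 2 mm. A picture is of the moment at which its call begins: read the wrist's pose just before it. camera_model takes no time and is no camera call; for the wrist camera it gives the pose at the moment of the call.
- manip.hand_in(): hands the job in; it is judged then, once.
The state is a dict: "clock": time; "joint_pos": joint angles; "joint_velocities": joint speeds; "tau": joint torques, N m; "position": TCP position; "ee_rot": TCP orientation; "ft_force": force on the tool from outside, world axes, zero at the start; "torque": the same for the moment, N m; "grip_width": opening from 0.0 (shut) to 1.0 (fully open); "grasp_force": force on a finger pad.
Only numpy, scipy, OpenCV 4.12 (cv2) and the standard library are available. Lean on these libraries where they do the work, as an engineer would, in place of code of your own. Each camera call takes 0.05 s, during which the arm holds its last target. There are 200 camera calls.

## Task

The orange fan wheel of the dust suction is on its hub but its holes are out of line, so it rests on top of the three studs. Push it round by its vanes, without lifting it off the hub, until the holes meet the studs and it drops flush onto the flange; then push the keeper's red post right round to its stop, so that the keeper's nose lies over the wheel's rim. Leave the other things on the bench where they are.

Things in the scene. Friction and masses are not known exactly. Their poses are not given: they have to be found in the camera images.
- stand: Fixed grey service stand. Origin: underside centre, on the hub's axis; z up. Round foot 164 mm across, 12 mm high, with a lug for the keeper on its +y side. On the foot an aluminium flange 108 mm across, its top 24 mm above the origin, and a steel hub 24 mm across reaching up to 54 mm.
- stud_tip (a point): Top of the stud on the stand's +y side, 36 mm above the stand's origin. Three steel studs 8 mm across with tapered tips stand on a 40 mm radius, at 90, 210 and 330 degrees from the stand's +x (counter-clockwise from above). The wheel hides them, but on the foot, just outside the wheel, a red mark shows each stud's angle.
- impeller: Loose orange fan wheel, 0.2 to 0.4 kg. Origin: centre of the disc's underside; z up. Disc 130 mm across, 10 mm thick, with a 26 mm bore round the hub; three holes and three vanes (see there). It starts resting on the stud tops, its underside 36 mm above the stand's origin; flush on the flange it is at 24 mm. It turns with a few N at a vane.
- wheel_hole (a point): Mouth, at the disc's top, of the hole on the wheel's own +y. Three through holes 11 mm across on a 40 mm radius at 90, 210 and 330 degrees from the wheel's +x. The wheel fits every 120 degrees; it starts 17 to 60 degrees from the nearest fit, either way. Lined up within about 3 degrees it drops 12 mm over the studs by its own weight.
- vane_a (a point): Point on the wheel's upright radial vane at 150 degrees from its +x, 40 mm from the axis and 12 mm above the disc's top. Three such vanes stand half-way between the holes, each 6 mm thick, from 22 to 52 mm radius, 25 mm high above the disc's top.
- vane_b (a point): The same point on the vane at 270 degrees.
- vane_c (a point): The same point on the vane at 30 degrees.
- keeper (a joint): Swing of the steel keeper about its vertical pivot: 0 fully open, 1.4 rad locked at its stop, growing counter-clockwise from above. Starts at 0 to 0.2, stays where left, moves with about 1 N at its post. Its nose, 28 mm long, passes over the rim with 2 mm to spare only when the wheel is down; the wheel's edge blocks it otherwise.
- keeper_pivot (a point): The keeper's pivot axis, on the stand's +y axis 86 mm from the hub's axis; this point is at the underside of the keeper's bar (14 mm wide, 6 mm thick), 36 mm above the stand's origin.
- keeper_post (a point): Middle of the red upright post on the keeper's long arm, 40 mm from the pivot; 13 mm across, from 42 to 76 mm above the stand's origin (this point 59 mm). At joint value q it lies from the pivot in the direction 0.171 rad + q from the stand's +x; locked, it points straight away from the hub, along the stand's +y.
- bench_wax (a point): Bystander: centre of the yellow wax block, 30 x 62 x 19 mm.
- bench_cast_upper (a point): Bystander: centre of the white plaster cast, 57 x 68 x 30 mm.
- bench_cast_lower (a point): Bystander: centre of the grey plaster cast, 57 x 68 x 32 mm.
- bench_pot (a point): Bystander: centre of the white screw-lid pot, 60 mm across, 55 mm high.
- bench_felt (a point): Bystander: centre of the felt polishing wheel, 48 mm across, 12 mm high.
Things that resemble listed ones, but are neither listed nor needed, are in the scene too. There is more than one size of the stand; the job needs the larger.

How it is judged:
On the way, in this order (a step that is already met when the one before it is completed fails the run):
1. the wheel has dropped over the studs and lies flush on the flange, the keeper still open (z of impeller in the frame of stand below 0.026 m and angle between impeller's own z axis and vertical below 0.03 rad and value of joint keeper below 0.6 rad), for 0.2 s.
2. the keeper is swung to its stop over the rim (value of joint keeper above 1.28 rad), for 0.2 s.
At the end, for the whole second after the job is handed in: The wheel lies flush on the flange over all three studs (underside within 2 mm of the flange, tilt under 0.03 rad, centred within 4 mm), at rest, and the keeper stands within 0.12 rad of its stop (z of impeller in the frame of stand between 0.022 and 0.026 m and horizontal distance between impeller and stand below 0.004 m and angle between impeller's own z axis and vertical below 0.03 rad and value of joint keeper above 1.28 rad and linear speed of impeller below 0.02 m/s); the robot touches nothing.
It fails at once if the wheel is lifted off the hub (more than 14 mm above its starting height) (z of impeller in the frame of stand above 0.05 m).
It fails at once if a bystander is moved by more than 25 mm (distance of any of bench_wax, bench_cast_upper, bench_cast_lower, bench_pot, bench_felt from where it was at the start of the episode above 0.025 m).
It also fails if it takes over 48 s, if anything falls off the work surface, if the arm or the gripper's body presses on something with over 40 N, if the wrist force passes 120 N, or if a joint passes its speed limit or range.

## Working session

There is one attempt and no reset: what is moved stays moved. The work goes in short steps, Python scripts to look and compute and a tool call to move; the robot and the scene stay as the last step left them, time stands still between calls to the robot, and variables do not carry over. Pictures are saved under pics/ and viewed, at most 10 in all, crops included, and the job is handed in when it is done.

Besides the shell and the picture viewer there is one more tool, called after "Call:" as name(argument=value, ...), one argument or row to a line, values as JSON. play_rows: Moves the arm, as the interface text tells. Its arguments: {"type":"object","properties":{"plan":{"type":"array","items":{"type":"number"}},"squeeze":{"type":"number"}},"required":["plan"]}

```bash
mkdir -p pics
python3 - <<'E'
from workcell import status, viewer, manip
import cv2,numpy as np
print(status.get_obs()); print(manip.tip_extent)
for n in("scene","top"):
    cv2.imwrite(f"pics/{n}0.png",viewer.camera(n)[:,:,::-1]); m=viewer.camera_model(n); print(n,m)
E
```

```text
{'clock': 0.0, 'joint_pos': array([ 1.1813916 ,  0.33290122, -0.06469355,  1.46095869,  0.02161729,
        1.34991823, -0.08854483]), 'joint_velocities': array([-1.75313953e-04, -5.38432136e-04,  8.93564477e-04, -1.28338119e-03,
       -2.54233836e-04, -9.91550343e-04,  3.28659664e-06]), 'tau': array([ 3.99683086e-05, -6.25453591e+01,  4.88818204e-02, -3.91607344e+01,
        1.61883520e-02,  9.90855420e-03,  4.28778753e-05]), 'position': array([ 0.22400018, -0.58308432,  0.2444893 ]), 'ee_rot': array([ 9.83230952e-01,  1.82363208e-01, -1.79308593e-04, -7.22795290e-04]), 'ft_force': array([ 0.45456289, -0.21108059,  0.19923651]), 'torque': array([-0.00932421, -0.01558187,  0.07529148]), 'grasp_force': 0.0, 'grip_width': 1.0010551795619724}
0.014
scene {'fx': 430.82795964577343, 'fy': 430.82795964577343, 'cx': 316.8321198914637, 'cy': 195.84960776351883, 'D': array([-0.00053075,  0.        ,  0.        ,  0.        ,  0.        ]), 'R': array([[-4.77931814e-01, -8.78396888e-01, -2.96826770e-04],
       [-4.52425945e-01,  2.46452552e-01, -8.57071703e-01],
       [ 7.52922270e-01, -4.09487541e-01, -5.15197057e-01]]), 't': array([0.41175832, 0.24508284, 1.11872429])}
top {'fx': 518.3767074987081, 'fy': 518.3767074987081, 'cx': 314.5761807898967, 'cy': 194.65894679189415, 'D': array([0.03660608, 0.        , 0.        , 0.        , 0.        ]), 'R': array([[ 2.56417296e-02, -9.99670996e-01,  6.33129528e-04],
       [-9.83530009e-01, -2.53410524e-02, -1.78959638e-01],
       [ 1.78916803e-01,  3.96613274e-03, -9.83856213e-01]]), 't': array([0.18199089, 0.50473492, 1.48350258])}
```

View pics/scene0.png

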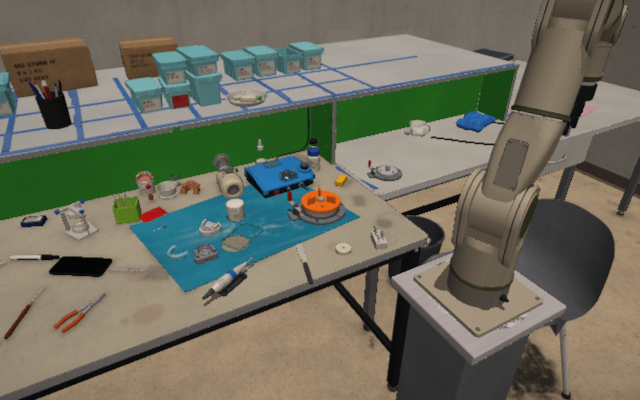

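View pics/top0.png

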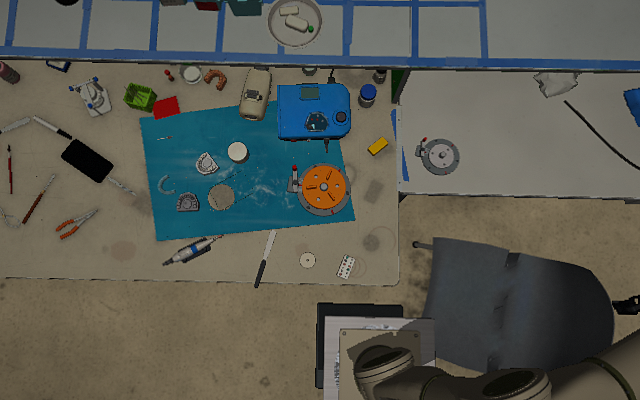

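The stand with the orange wheel is at top (323,187). The other stand, at (440,156), is smaller and has no orange wheel, so it is the look-alike. Next I enlarge the first one to confirm.

```bash
python3 - <<'E'
import cv2
a=cv2.imread("pics/top0.png")[145:225,273:373]
cv2.imwrite("pics/crop0.png",cv2.resize(a,None,fx=7,fy=7,interpolation=cv2.INTER_CUBIC))
E
cat > h.py <<'E'
from workcell import status, viewer, manip
import cv2,numpy as np
from scipy.spatial.transform import Rotation as Ro
def ray(m,u,v):
    K=np.array([[m['fx'],0,m['cx']],[0,m['fy'],m['cy']],[0,0,1]])
    p=cv2.undistortPoints(np.array([[[u,v]]],float),K,m['D'])[0,0]
    return -m['R'].T@m['t'], m['R'].T@np.array([p[0],p[1],1])
def at(m,u,v,z):
    c,d=ray(m,u,v); return c+d*(z-c[2])/d[2]
def proj(m,X):
    K=np.array([[m['fx'],0,m['cx']],[0,m['fy'],m['cy']],[0,0,1]])
    return cv2.projectPoints(np.array(X,float).reshape(-1,3),cv2.Rodrigues(m['R'])[0],m['t'],K,m['D'])[0][:,0]
def rel(target,o=None):
    o=o or status.get_obs(); return Ro.from_quat(o['ee_rot']).inv().apply(np.array(target)-o['position'])
E
```

```text
(no output)
```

View pics/crop0.png

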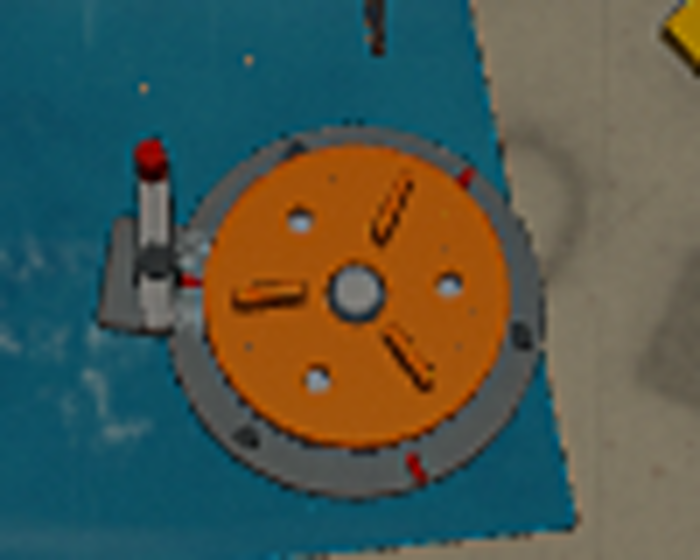

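The crop shows the orange wheel with three vanes at (270,295), (393,210) and (408,360), and holes at (449,285), (300,220) and (317,378). The red foot marks are at (190,281), (466,177) and (416,468). The keeper pivot is at (155,261) and its red post at (151,158). This is the right stand.

Run:
```python
from h import *
m=viewer.camera_model("top")
f=lambda p,z: at(m,273+(p[0]+.5)/7-.5,145+(p[1]+.5)/7-.5,z)[:2]
hub=f((355,291),.054)
print("hub",hub, "footc",f((358,311),.006))
def pol(n,p,z):
    d=f(p,z)-hub; print(n,f(p,z).round(4),np.hypot(*d).round(4),np.degrees(np.arctan2(d[1],d[0])).round(1))
for p in[(190,281),(466,177),(416,468)]:pol("mark",p,.012)
for p in[(449,285),(300,220),(317,378)]:pol("hole",p,.046)
for p in[(270,292),(395,208),(410,357)]:pol("vane",p,.071)
pol("pivot",(155,261),.045); pol("post",(151,150),.076)
pol("bluebox",((326-273)*7,(150-145)*7),.02)
```

```text
hub [0.52445401 0.16990902] footc [0.5252226  0.16780208]
mark [0.5354 0.2408] 0.0717 81.2
mark [0.5845 0.1223] 0.0767 -38.4
mark [0.4563 0.1415] 0.0739 -157.4
hole [0.5297 0.1302] 0.0401 -82.5
hole [0.5561 0.1938] 0.0397 37.0
hole [0.4883 0.1849] 0.0391 157.4
vane [0.5197 0.2054] 0.0358 97.6
vane [0.5568 0.1542] 0.0359 -25.9
vane [0.4938 0.1467] 0.0384 -142.9
pivot [0.537  0.2547] 0.0857 81.6
post [0.5778 0.2566] 0.1018 58.4
bluebox [0.645  0.1651] 0.1206 -2.3
```

Stand yaw is about -8.3°. The vanes are at 97, -23 and -143°, and the wheel needs about +44° CCW to fit. I'll push the near vane, at -143°, from its clockwise side with the fingers shut.

```bash
cat >> h.py <<'E'
HUB=np.array([.5245,.1699])
def tgt(th,gap=0,r=.038,z=.064,off=.014):
    """finger pose pushing vane (world angle th deg) CCW: tool x along -t"""
    a=np.radians(th); R=np.array([np.cos(a),np.sin(a)]); T=np.array([-R[1],R[0]])
    return np.r_[HUB+r*R-(off+gap)*T,z], th-90   # tool x world angle (=th+90+180)
def row(pos,xang):
    o=status.get_obs(); R0=Ro.from_quat(o['ee_rot'])
    xa=np.radians(xang); x=np.array([np.cos(xa),np.sin(xa),0]); z=np.array([0,0,-1.]); R=np.c_[x,np.cross(z,x),z]
    return (R0.inv()*Ro.from_matrix(R)).as_rotvec(degrees=True).round(2), R0.inv().apply(np.array(pos)-o['position']).round(4)
E
python3 - <<'E'
from h import *
p,a=tgt(-142.7,.012,z=.16); print(p,a)
print(row([.42,-.25,.24],a)); print(row(p,a))
E
```

```text
[0.47851631 0.16755475 0.16      ] -232.7
(array([-5.0000e-02, -7.0000e-02, -1.0629e+02]), array([ 0.3024, -0.2407,  0.0049]))
(array([-5.0000e-02, -7.0000e-02, -1.0629e+02]), array([ 0.5068, -0.6094,  0.0853]))
```

Call:
play_rows(
  plan=[0, 0, -30, 0.15, -0.12, 0.0, 0, 0, 0, -60, 0.3, -0.24, 0.0, 0, 0, 0, -80, 0.3, -0.24, 0.0, 0, 0, 0, -106.3, 0.3, -0.24, 0.0, 0, 0, 0, -106.3, 0.3, -0.24, 0.0, 0, 0, 0, -106.3, 0.3, -0.24, 0.0, 0, 0, 0, -106.3, 0.3, -0.24, 0.0, 0, 0, 0, -106.3, 0.507, -0.609, 0.0, 0, 0, 0, -106.3, 0.507, -0.609, 0.0, 0, 0, 0, -106.3, 0.507, -0.609, 0.0, 0, 0, 0, -106.3, 0.507, -0.609, 0.0, 0, 0, 0, -106.3, 0.507, -0.609, 0.0, 0, 0, 0, -106.3, 0.507, -0.609, 0.0, 0, 0, 0, -106.3, 0.507, -0.609, 0.0, 0, 0, 0, -106.3, 0.507, -0.609, 0.0, 0, 0, 0, -106.3, 0.507, -0.609, 0.0, 0, 0, 0, -106.3, 0.507, -0.609, 0.0, 0],
)

```text
clock: 2.22
position: [0.4792, 0.1655, 0.2451]
ee_rot: [0.445, 0.896, -0.0, 0.0]
ft_force: [0.5, -0.0, -0.4]
grip_width: -0.001
grasp_force: 0.0
```

Run:
```python
from h import *
m=viewer.camera_model("wrist"); np.savez("w1.npz",**m)
cv2.imwrite("pics/w1.png",viewer.camera("wrist")[:,:,::-1])
print(status.get_obs()['joint_pos'])
p,a=tgt(-142.7,.012,z=.16); print(row(p,a)); print(proj(m,[[*HUB,.054]]))
```

```text
[ 0.39805212  0.15610417 -0.88812426  1.72992746  0.12577968  1.31493404
  0.13299393]
(array([-0.02,  0.04, -0.11]), array([0.0021, 0.0007, 0.0852]))
[[360.83042776 200.75726756]]
```

View pics/w1.png

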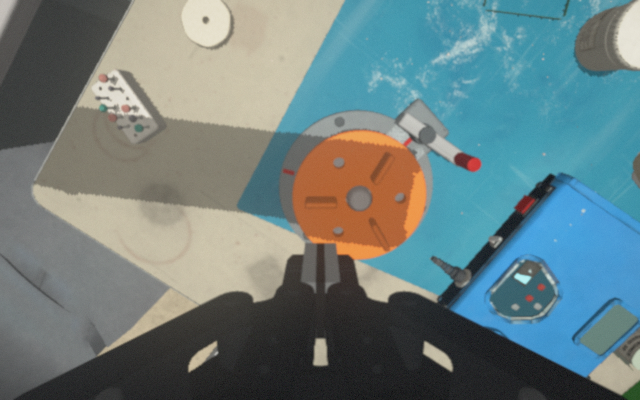

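The wrist view shows the hub at (360,198), against a prediction of (361,201). The vanes are at (320,202), (382,167) and (379,235), and the keeper post top is at (474,164). I refine from these and descend.

Run:
```python
from h import *
m=dict(np.load("w1.npz"))
h=at(m,360,198.5,.054)[:2]; print(h)
def pol(p,z):
    d=at(m,*p,z)[:2]-h; print(p,np.hypot(*d).round(4),np.degrees(np.arctan2(d[1],d[0])).round(1))
for p in[(338,162),(400,198),(338,231)]:pol(p,.046)
for p in[(320,200),(382,166),(379,234)]:pol(p,.071)
pol((288,172),.012);pol((406,143),.012);pol((427,133),.045);pol((474,164),.076)
for th,g,z in[(-142.7,.012,.064),(-142.7,0,.064),(-112.7,0,.064),(-106.7,0,.064)]:
    p,a=tgt(th,g,z=z); print(row(p,a))
```

```text
[0.52247739 0.17115264]
(338, 162) 0.0394 159.1
(400, 198) 0.0397 34.6
(338, 231) 0.041 -81.9
(320, 200) 0.0379 -147.9
(382, 166) 0.0379 101.7
(379, 234) 0.0336 -23.3
(288, 172) 0.0733 -156.3
(406, 143) 0.0689 80.4
(427, 133) 0.0857 81.8
(474, 164) 0.1011 58.6
(array([-0.02,  0.04, -0.11]), array([0.0022, 0.0007, 0.1812]))
(array([-0.02,  0.04, -0.11]), array([-0.0098,  0.0008,  0.1812]))
(array([-3.000e-02,  3.000e-02, -3.011e+01]), array([-0.0307, -0.0011,  0.1813]))
(array([-3.000e-02,  3.000e-02, -3.611e+01]), array([-0.0348, -0.0002,  0.1813]))
```

Call:
play_rows(
  plan=[0, 0, 0, 0.004, 0.001, 0.06, 0, 0, 0, 0, 0.004, 0.001, 0.12, 0, 0, 0, 0, 0.004, 0.001, 0.16, 0, 0, 0, 0, 0.004, 0.001, 0.18, 0, 0, 0, 0, 0.004, 0.001, 0.18, 0, 0, 0, 0, 0.004, 0.001, 0.18, 0],
)

```text
clock: 3.02
position: [0.4785, 0.1709, 0.0669]
ee_rot: [0.444, 0.896, 0.001, 0.001]
ft_force: [-0.0, 0.3, 0.3]
grip_width: -0.002
grasp_force: 0.0
```

Run:
```python
from h import *
for th in(-142.7,-130,-118,-112,-108,-104,-101,-98.3,-96):
    p,a=tgt(th,0,z=.065); print(th,*row(p,a))
```

```text
-142.7 [ 0.12  0.06 -0.01] [-0.0147 -0.002   0.0019]
-130 [  0.11   0.08 -12.71] [-0.0234 -0.0042  0.0019]
-118 [  0.11   0.09 -24.71] [-0.0318 -0.0044  0.0019]
-112 [  0.1    0.09 -30.71] [-0.036  -0.0039  0.0019]
-108 [  0.1    0.1  -34.71] [-0.0388 -0.0032  0.0019]
-104 [  0.1    0.1  -38.71] [-0.0415 -0.0024  0.002 ]
-101 [  0.09   0.1  -41.71] [-0.0435 -0.0017  0.002 ]
-98.3 [  0.09   0.11 -44.41] [-0.0453 -0.001   0.002 ]
-96 [  0.09   0.11 -46.71] [-0.0467 -0.0003  0.002 ]
```

Call:
play_rows(
  plan=[0, 0, 0, -0.008, -0.001, 0.001, 0, 0, 0, 0, -0.0145, -0.002, 0.002, 0, 0, 0, -4, -0.0175, -0.0028, 0.002, 0, 0, 0, -8, -0.0203, -0.0035, 0.002, 0, 0, 0, -12.7, -0.0234, -0.0042, 0.002, 0, 0, 0, -16.7, -0.0262, -0.0043, 0.002, 0, 0, 0, -20.7, -0.029, -0.0044, 0.002, 0, 0, 0, -24.7, -0.0318, -0.0044, 0.002, 0, 0, 0, -27.7, -0.034, -0.0042, 0.002, 0, 0, 0, -30.7, -0.036, -0.0039, 0.002, 0, 0, 0, -32.7, -0.0374, -0.0036, 0.002, 0, 0, 0, -34.7, -0.0388, -0.0032, 0.002, 0, 0, 0, -34.7, -0.0388, -0.0032, 0.002, 0],
)

```text
clock: 4.65
position: [0.4985, 0.1376, 0.0633]
ee_rot: [0.156, 0.988, -0.0, 0.0]
ft_force: [-1.3, 0.8, 0.1]
grip_width: -0.004
grasp_force: 0.6
```

Run:
```python
from h import *
o=status.get_obs(); print(o['position'],o['ft_force'])
m=viewer.camera_model("wrist"); np.savez("w2.npz",**m)
a=viewer.camera("wrist")[:,:,::-1]; s=viewer.camera("top")[145:225,273:373,::-1]
s=cv2.resize(s,(500,400),interpolation=cv2.INTER_CUBIC); cv2.imwrite("pics/c2.png",cv2.resize(np.hstack([a[:,200:500],s]),(800,400)))
for th in(-108,-105,-103,-101,-99,-97,-95):
    p,aa=tgt(th,0,z=.065); print(th,*row(p,aa))
```

```text
[0.49852754 0.13762113 0.06333518] [-1.28208415  0.83690456  0.07561686]
-108 [-0.02  0.01 -0.03] [-0.0008  0.0008 -0.0017]
-105 [-0.02  0.01 -3.03] [-0.0028  0.0001 -0.0017]
-103 [-0.02  0.01 -5.03] [-0.0041 -0.0003 -0.0017]
-101 [-0.02  0.01 -7.03] [-0.0055 -0.0006 -0.0017]
-99 [-0.02  0.01 -9.03] [-0.0069 -0.0009 -0.0017]
-97 [-2.000e-02  1.000e-02 -1.103e+01] [-0.0083 -0.0012 -0.0017]
-95 [-2.000e-02  1.000e-02 -1.303e+01] [-0.0097 -0.0014 -0.0017]
```

View pics/c2.png

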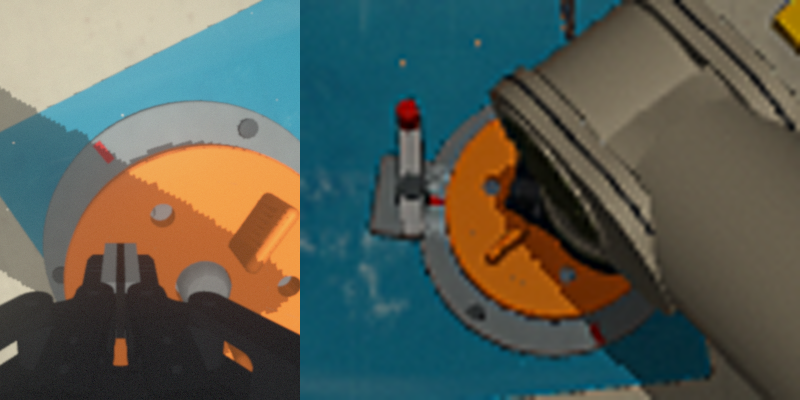

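The wheel has turned. In the top view the hole at (490,185) is close to the red mark's line at (437,202) but still about 9° short. I push on slowly.

Call:
play_rows(
  plan=[0, 0, -1, -0.0015, 0.0006, 0, 0, 0, 0, -2, -0.0021, 0.0003, 0, 0, 0, 0, -3, -0.0028, 0.0001, 0, 0, 0, 0, -4, -0.0034, -0.0001, 0, 0, 0, 0, -5, -0.0041, -0.0003, 0, 0, 0, 0, -6, -0.0048, -0.0005, 0, 0, 0, 0, -7, -0.0055, -0.0006, 0, 0, 0, 0, -7.5, -0.0059, -0.0007, 0, 0, 0, 0, -8, -0.0062, -0.0008, 0, 0, 0, 0, -8, -0.0062, -0.0008, 0, 0],
)

```text
clock: 6.0
position: [0.504, 0.1352, 0.0633]
ee_rot: [0.087, 0.996, -0.0, -0.0]
ft_force: [-2.0, 0.3, 1.7]
grip_width: -0.0
grasp_force: 1.4
```

Run:
```python
from h import *
o=status.get_obs(); print(o['position'],o['ft_force'])
m=viewer.camera_model("wrist"); np.savez("w3.npz",**m)
a=viewer.camera("wrist")[:,:,::-1]; s=viewer.camera("top")[145:225,273:373,::-1]
s=cv2.resize(s,(500,400),interpolation=cv2.INTER_CUBIC); cv2.imwrite("pics/c3.png",cv2.resize(np.hstack([a[:,200:500],s]),(800,400)))
for th in(-101,-99,-98,-97,-96,-95,-94):
    p,aa=tgt(th,0,z=.065); print(th,*row(p,aa))
```

```text
[0.50399018 0.13524081 0.06328121] [-2.03934408  0.32257206  1.74153345]
-101 [0.   0.   1.02] [ 0.0005 -0.0001 -0.0017]
-99 [ 0.    0.   -0.98] [-0.0008 -0.0006 -0.0017]
-98 [ 0.    0.   -1.98] [-0.0015 -0.0008 -0.0017]
-97 [ 0.    0.   -2.98] [-0.0022 -0.001  -0.0017]
-96 [ 0.    0.   -3.98] [-0.0029 -0.0012 -0.0017]
-95 [ 0.    0.   -4.98] [-0.0035 -0.0014 -0.0017]
-94 [ 0.    0.   -5.98] [-0.0042 -0.0016 -0.0017]
```

View pics/c3.png

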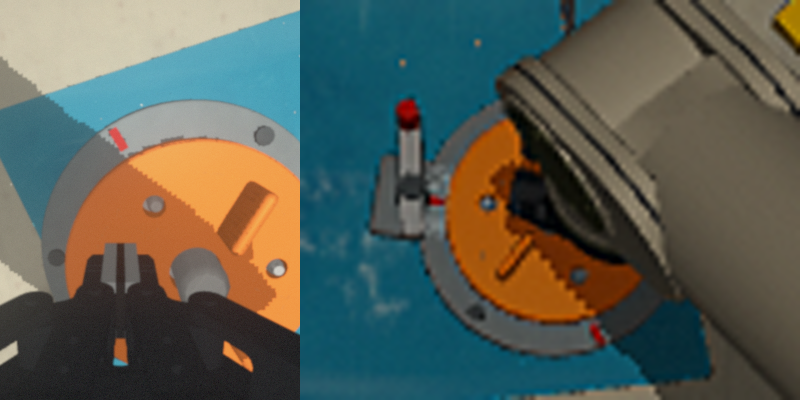

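The studs now show in the holes at (154,206) and (278,268), and the hub stands higher out of the disc, so the wheel seems to have dropped. I back off, rise and check.

Call:
play_rows(
  plan=[0, 0, 0, 0.004, 0, 0, 0, 0, 0, 0, 0.01, 0, 0, 0, 0, 0, 0, 0.01, 0, -0.05, 0, 0, 0, 0, 0.01, 0, -0.1, 0, 0, 0, 0, 0, 0.05, -0.13, 0, 0, 0, 0, 0, 0.07, -0.13, 0, 0, 0, 0, 0, 0.07, -0.13, 0, 0, 0, 0, 0, 0.07, -0.13, 0],
)

```text
clock: 7.1
position: [0.5159, 0.2032, 0.1928]
ee_rot: [0.087, 0.996, -0.001, -0.0]
ft_force: [-0.4, -1.2, -0.5]
grip_width: 0.001
grasp_force: 0.0
```

Run:
```python
from h import *
o=status.get_obs(); print(o['position'],o['joint_pos'])
m=viewer.camera_model("wrist"); np.savez("w4.npz",**m)
a=viewer.camera("wrist")[:,:,::-1]; cv2.imwrite("pics/w4.png",a)
# hub axis and predicted disc rim for flush (top .034) and raised (.046)
t=np.linspace(0,2*np.pi,200)
b=a.copy()
for z,c in((.034,(255,255,255)),(.046,(255,0,255))):
    q=proj(m,np.c_[HUB[0]-.001+.065*np.cos(t),HUB[1]+.0006+.065*np.sin(t),0*t+z])
    for u,v in q:
        if 0<=u<640 and 0<=v<400: b[int(v),int(u)]=c
cv2.imwrite("pics/w4b.png",cv2.resize(b,(800,500)))
```

```text
[0.51586562 0.2031836  0.19275889] [ 0.38601012  0.38693511 -1.02728294  1.67922106  0.34501752  1.27330179
  0.68410197]
```

View pics/w4b.png

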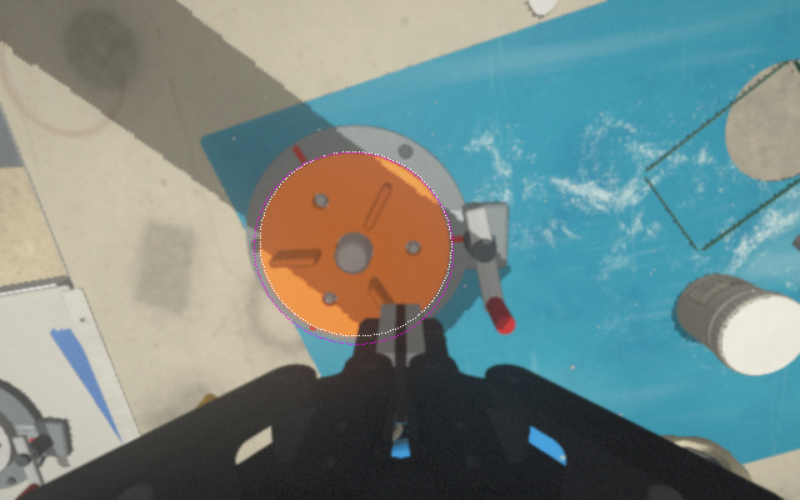

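The disc rim matches the flush (white) circle and the studs sit in the three holes, so the wheel is down. The keeper post, at (503,322), is still open. Next is the post.

```bash
cat >> h.py <<'E'
P=np.array([.5359,.2556])
def kp(al,gap=0,z=.064,off=.0175):
    a=np.radians(al); R=np.array([np.cos(a),np.sin(a)]); T=np.array([-R[1],R[0]])
    return np.r_[P+.04*R-(off+gap)*T,z], al+90
E
python3 - <<'E'
from h import *
m=dict(np.load("w4.npz"))
pt=at(m,505*.8,325*.8,.076)[:2]; print("post",pt,np.degrees(np.arctan2(*(pt-P)[::-1])),np.hypot(*(pt-P)))
for al,g,z in[(2.7,.012,.19),(2.7,.012,.064)]: print(*row(*kp(al,g,z)))
E
```

```text
post [0.57539743 0.256962  ] 1.9749656519697039 0.03952090207007902
[-7.000e-02  3.000e-02  7.725e+01] [-0.0559  0.0355  0.0027]
[-7.000e-02  3.000e-02  7.725e+01] [-0.056   0.0356  0.1287]
```

Call:
play_rows(
  plan=[0, 0, 20, -0.03, 0.02, 0, 0, 0, 0, 40, -0.056, 0.0355, 0, 0, 0, 0, 60, -0.056, 0.0355, 0, 0, 0, 0, 77.2, -0.056, 0.0355, 0, 0, 0, 0, 77.2, -0.056, 0.0355, 0, 0, 0, 0, 77.2, -0.056, 0.0355, 0, 0, 0, 0, 77.2, -0.056, 0.0355, 0, 0, 0, 0, 77.2, -0.056, 0.0355, 0, 0, 0, 0, 77.2, -0.056, 0.0355, 0, 0, 0, 0, 77.2, -0.056, 0.0355, 0.06, 0, 0, 0, 77.2, -0.056, 0.0355, 0.1, 0, 0, 0, 77.2, -0.056, 0.0355, 0.128, 0, 0, 0, 77.2, -0.056, 0.0355, 0.128, 0, 0, 0, 77.2, -0.056, 0.0355, 0.128, 0],
)

```text
clock: 8.9
position: [0.5781, 0.2297, 0.0666]
ee_rot: [0.689, 0.725, 0.001, 0.0]
ft_force: [0.7, -0.7, 0.8]
grip_width: 0.002
grasp_force: 0.0
```

Run:
```python
from h import *
o=status.get_obs(); print(o['position'],o['joint_pos'].round(2))
for al in list(range(2,84,5)): 
    r,s=row(*kp(al)); print(al,r[2].round(1),s.round(3))
```

```text
[0.57811901 0.22968265 0.06663557] [ 0.06  0.57 -0.67  1.63  0.39  1.08 -0.67]
2 0.9 [ 0.01  -0.001  0.003]
7 -4.1 [0.013 0.    0.003]
12 -9.1 [0.017 0.001 0.003]
17 -14.1 [0.021 0.002 0.003]
22 -19.1 [0.025 0.003 0.003]
27 -24.1 [0.028 0.003 0.003]
32 -29.1 [0.032 0.003 0.003]
37 -34.1 [0.036 0.002 0.003]
42 -39.1 [0.04  0.001 0.003]
47 -44.1 [0.043 0.    0.003]
52 -49.1 [ 0.047 -0.002  0.003]
57 -54.1 [ 0.05  -0.003  0.003]
62 -59.1 [ 0.053 -0.005  0.003]
67 -64.1 [ 0.056 -0.008  0.003]
72 -69.1 [ 0.059 -0.01   0.003]
77 -74.1 [ 0.062 -0.013  0.003]
82 -79.1 [ 0.064 -0.016  0.003]
```

Call:
play_rows(
  plan=[0, 0, 0, 0.008, -0.001, 0.001, 0, 0, 0, -4.1, 0.013, 0, 0.001, 0, 0, 0, -9.1, 0.017, 0.001, 0.001, 0, 0, 0, -14.1, 0.021, 0.002, 0.001, 0, 0, 0, -19.1, 0.025, 0.003, 0.001, 0, 0, 0, -24.1, 0.028, 0.003, 0.001, 0, 0, 0, -29.1, 0.032, 0.003, 0.001, 0, 0, 0, -34.1, 0.036, 0.002, 0.001, 0, 0, 0, -39.1, 0.04, 0.001, 0.001, 0, 0, 0, -44.1, 0.043, 0, 0.001, 0, 0, 0, -49.1, 0.047, -0.002, 0.001, 0, 0, 0, -54.1, 0.05, -0.003, 0.001, 0, 0, 0, -59.1, 0.053, -0.005, 0.001, 0, 0, 0, -64.1, 0.056, -0.008, 0.001, 0, 0, 0, -69.1, 0.059, -0.01, 0.001, 0, 0, 0, -72, 0.0605, -0.012, 0.001, 0, 0, 0, -72, 0.0605, -0.012, 0.001, 0],
)

```text
clock: 11.02
position: [0.5628, 0.29, 0.0653]
ee_rot: [0.132, 0.991, 0.0, 0.001]
ft_force: [-0.7, 1.0, 0.4]
grip_width: 0.004
grasp_force: 0.0
```

Run:
```python
from h import *
o=status.get_obs(); print(o['position'],o['ft_force'])
a=viewer.camera("wrist")[:,:,::-1]; s=viewer.camera("top")[145:225,273:373,::-1]
s=cv2.resize(s,(500,400),interpolation=cv2.INTER_CUBIC); cv2.imwrite("pics/c5.png",cv2.resize(np.hstack([a[:,200:500],s]),(800,400)))
for al in (76,78,80,82,84): 
    r,q=row(*kp(al)); print(al,r[2].round(1),q)
```

```text
[0.56277475 0.29002062 0.06531005] [-0.6585078   0.98113039  0.4368617 ]
76 -1.2 [0.0003 0.0006 0.0009]
78 -3.2 [0.0017 0.0011 0.0009]
80 -5.2 [0.0032 0.0016 0.0009]
82 -7.2 [0.0046 0.0021 0.0009]
84 -9.2 [0.0061 0.0025 0.0009]
```

View pics/c5.png

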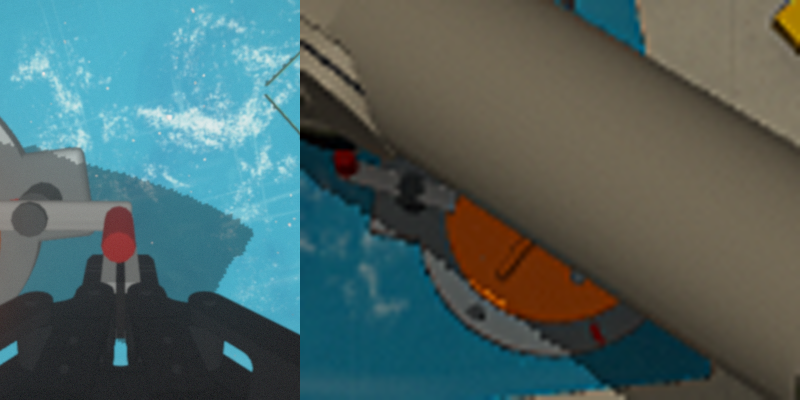

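The fingers are carrying the red post, at (118,240), and the nose is over the rim. I finish the swing to the stop.

Call:
play_rows(
  plan=[0, 0, -2, 0.001, 0.0008, 0, 0, 0, 0, -4, 0.0024, 0.0013, 0, 0, 0, 0, -6, 0.0039, 0.0018, 0, 0, 0, 0, -7.2, 0.0046, 0.002, 0, 0, 0, 0, -8, 0.0055, 0.0023, 0, 0, 0, 0, -8, 0.0062, 0.0023, 0, 0, 0, 0, -8, 0.0062, 0.0023, 0, 0],
)

```text
clock: 12.0
position: [0.5577, 0.2928, 0.0644]
ee_rot: [0.063, 0.998, 0.0, 0.0]
ft_force: [4.5, 0.9, -1.2]
grip_width: 0.001
grasp_force: 2.3
```

Call:
play_rows(
  plan=[0, 0, 0, 0.001, 0, 0, 0, 0, 0, 0, 0.002, 0, 0, 0, 0, 0, 0, 0.002, 0, 0, 0],
)

```text
clock: 12.38
position: [0.5574, 0.2928, 0.0646]
ee_rot: [0.064, 0.998, 0.001, 0.002]
ft_force: [11.3, 1.4, -4.2]
grip_width: 0.001
grasp_force: 5.7
```

The arm moved only 0.3 mm while the force rose to 11 N, so the keeper is at its stop. I back off and look.

Call:
play_rows(
  plan=[0, 0, 0, -0.004, 0, 0, 0, 0, 0, 0, -0.014, 0, 0, 0, 0, 0, 0, -0.014, 0, -0.05, 0, 0, 0, 0, -0.02, 0.02, -0.1, 0, 0, 0, 0, -0.02, 0.03, -0.14, 0, 0, 0, 0, -0.02, 0.03, -0.16, 0, 0, 0, 0, -0.02, 0.03, -0.16, 0, 0, 0, 0, -0.02, 0.03, -0.16, 0],
)

```text
clock: 13.38
position: [0.5785, 0.3194, 0.2222]
ee_rot: [0.063, 0.998, -0.001, -0.001]
ft_force: [0.7, 0.2, -0.7]
grip_width: 0.002
grasp_force: 0.0
```

Run:
```python
from h import *
m=viewer.camera_model("wrist"); np.savez("w6.npz",**m)
b=viewer.camera("wrist")[:,:,::-1].copy()
t=np.linspace(0,2*np.pi,200)
for u,v in proj(m,np.c_[.5235+.065*np.cos(t),.1705+.065*np.sin(t),0*t+.034]):
    if 0<=u<640 and 0<=v<400: b[int(v),int(u)]=255
e=P+.04*np.array([np.cos(np.radians(81.7)),np.sin(np.radians(81.7))])
print("expected locked post top",proj(m,[*e,.076])*1.25)
cv2.imwrite("pics/w6.png",cv2.resize(b,(800,500))); print(status.get_obs()['ft_force'])
```

```text
expected locked post top [[355.65723004 183.17244542]]
[-0.87626335  0.72767571 -0.96917017]
```

View pics/w6.png

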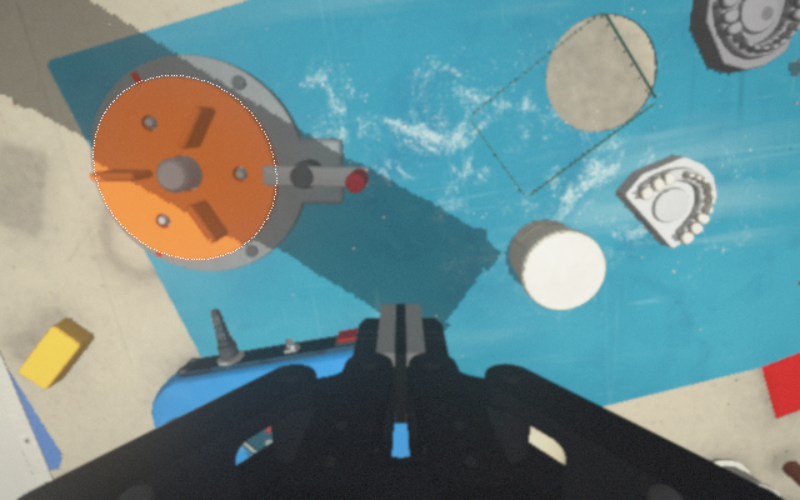

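The wheel is flush, and the post at (356,181) matches the expected locked position (356,183). The nose lies over the rim and the arm is clear, so I hand in.

```bash
python3 -c "
from workcell import manip; print(manip.hand_in())"
```

```text
the job is handed in; nothing more can be done
None
```

The fan wheel is seated flush over its three studs, the keeper is swung to its stop with its nose over the rim, and the job was handed in at about 13.5 s on the robot's clock; the hand-in gave no verdict.

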